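Rock the wooden stopper out of the short biscuit jar

TASK

Open the shorter of the two white stoneware biscuit jars on the shop counter. Its tapered wooden stopper sits tight, so do not just pull it straight up: grip its upright bar and, with the plug still in the neck, lean the stopper about ten degrees first to the left and then to the right while easing it upward, then lift it out and stand it upright, foot down, in the middle of the round cork mat without dropping it. Do not touch the taller jar.

Things in the scene. Friction and masses are not known exactly. Their poses are not given: they have to be found in the camera images.
- stopper: Loose beech stopper, 0.14 kg. Origin: centre of its foot, z up. Tapered plug 30 mm high (diameter 50 mm at the foot, 60 at its top), overhanging disc (diameter 74, z 30 to 38 mm), grip bar 18 mm thick along x, 56 long along y, z 38 to 80 mm. Starts seated, axes as the jar's, disc on the rim, foot 65 mm above the counter. Leaned, it pivots on the disc's edge; it can lean 14 degrees each way.
- short_jar: Lower of two stoneware jars, fixed: diameter 96 mm, rim 95 mm up (outer diameter 82, mouth 64). Origin: centre of its underside; +y is left as the robot sees it (turned 20 degrees at most), the bar lies along y. Rubber pads in the neck, left and right, 12 mm below the rim, press on the plug, 20 N each when seated, less as it rises. A lean counts from 5 degrees, foot 8 mm below the rim or deeper.
- tall_jar: The higher jar of the same make, fixed: 96 mm diameter, rim 135 mm above the counter, the bar of its own (fixed) stopper up to 185 mm. Not to be touched. Origin: centre of its underside.
- mat: Round cork mat, 120 mm diameter, 8 mm thick, fixed on the counter. Origin: centre of its underside; its top is 8 mm above that.

How it is judged (in metres and radians):
On the way, in this order (a step that is already met when the one before it is completed fails the run):
1. the stopper leans at least 5 degrees to the left (the jar's +y) with its foot still at least 8 mm below the rim (angle between stopper's own z axis and vertical above 0.087 rad and y of short_jar in the frame of stopper above 0.004 m and z of stopper in the frame of short_jar below 0.087 m and horizontal distance between stopper and short_jar below 0.02 m), for 0.1 s.
2. the stopper leans at least 5 degrees to the right (the jar's -y) with its foot still at least 8 mm below the rim (angle between stopper's own z axis and vertical above 0.087 rad and y of short_jar in the frame of stopper below -0.004 m and z of stopper in the frame of short_jar below 0.087 m and horizontal distance between stopper and short_jar below 0.02 m), for 0.1 s.
3. the stopper is lifted out: its foot is above the rim (z of stopper in the frame of short_jar above 0.1 m), for 0.1 s.
At the end, for the whole second after the job is handed in: The stopper stands upright (within 10 degrees) on its foot on the cork mat, its axis within 25 mm of the mat's centre, released and at rest (horizontal distance between stopper and mat below 0.025 m and z of stopper in the frame of mat between 0.004 and 0.012 m and angle between stopper's own z axis and vertical below 0.17 rad and linear speed of stopper below 0.02 m/s); the robot touches nothing.
It fails at once if the tall jar is touched (more than 2 N) (contact force between anything else and tall_jar above 2 N).
It fails at once if the stopper is dropped: it falls faster than 0.5 m/s out of the fingers (a drop of more than about 13 mm) (contact force between the fingers and stopper below 0.3 N and linear speed of stopper above 0.5 m/s).
It also fails if it takes over 48 s, if anything falls off the work surface, if the arm or the gripper's body presses on something with over 40 N, if the wrist force passes 120 N, or if a joint passes its speed limit or range.

ROBOT

A 6-joint arm with a two-finger parallel gripper is mounted at the origin on a cart in front of the work surface, level with it; the furniture and walls round the work are solid. World frame = base frame: x ahead of the robot, y to its left, z up, the work surface at z = 0. Lengths are in mm, angles in rad, forces in N, time in s.
With the tool pointing down it reaches from about 350 to 975 mm from the base axis. Payload 7.1 kg.
Tool frame: the origin (TCP) lies on the front face of the gripper's body, between the roots of the fingers; the fingertips stand 80 mm ahead of it and the grasp point (between the pads) lies 61 mm ahead of it (env.tips_ahead is the distance from the TCP to the fingertips, in mm); z points along the fingers, y is the line along which they close (so a half turn about z gives the same grasp; the last joint's range is limited). The gripper opens to 88 mm and grips with 3 to 60 N. Pads are 20 mm wide; open, the fingers measure 115 mm over their backs; the gripper's body (75 mm by 178 mm) begins 61 mm behind the grasp point.
Start: joints at [-1.232, 0.423, 1.63, -0, 1.089, -0.019], TCP at [218.901, -585.396, 302.675] pointing down, gripper open.
Joint ranges: [-3, 3], [-0.9, 2.11], [0.09, 2.58], [-1.31, 4.45], [0.11, 2.69], [-2.54, 2.54]. Speed limits (rad/s): [2.39, 2.39, 3.01, 3.14, 3.14, 3.14].

INTERFACE

Orientations are given as a unit quaternion [x, y, z, w].
In Python, from station import env, set_gripper, viewer, workorder gives the robot as it stands. Calls block until the motion is done:
- env.reach(position, orientation): joint-space move of the TCP to a pose.
- env.move_l(position, rot=None, rate=150, f_stop=None): straight line of the TCP; rot=None keeps the orientation; rate is the mean speed in mm/s. With f_stop (N) it stops when the force on the tool has changed by that much, and returns True; else False.
- env.move_joints(angles): joint-space move.
- set_gripper(opening): finger opening in mm; the grip force is fixed at half the most; returns when the fingers have stopped.
- env.hold(seconds).
- env.ik(position, orientation): joint angles nearest the present ones, or None.
- env.read_state(): the state.
- viewer.camera(name): name is "scene" or "side" or "wrist"; returns the picture (384x512x3 uint8, blue, green, red); there is no depth.
- viewer.camera_params(name): a dict with "fx", "fy", "cx", "cy" (pixels), "pose" (4x4, takes a point from camera to world coordinates); the wrist camera has in their place "tool_from_camera" (4x4, takes a point from camera to tool coordinates, whose origin is the TCP and whose axes are the flange's). Camera axes: x right, y up, looking along -z (the intrinsics and any distortion apply to the point x, -y, -z); pixel columns grow to the right and rows downward; lengths in mm; the calibration is good to about 2 mm. A picture is of the moment at which its call begins: read the wrist's pose just before it. camera_params takes no time and is no camera call.
A pose or a line that the arm cannot do raises env.IKError and nothing moves.
- workorder.sign_off(): hands the job in; it is judged then, once.
The state is a dict: "time_s": time; "qpos": joint angles; "dq": joint speeds; "tau": joint torques, N m; "tool_pos": TCP position; "orientation": TCP orientation; "force": force on the tool from outside, world axes, zero at the start; "wrist_torque": the same for the moment, N m; "width": finger opening in mm; "grip_force": force on a finger pad.
Only numpy, scipy, OpenCV 4.12 (cv2) and the standard library are available. Lean on these libraries where they do the work, as an engineer would, in place of code of your own. Each camera call takes 0.05 s, during which the arm holds its last target. There are 200 camera calls.

## Working session

There is one attempt and no reset: what is moved stays moved. The work goes in short steps, each a Python script; the robot and the scene stay as the last script left them, time stands still between calls to the robot, and variables do not carry over. Pictures are saved under pics/ and viewed, at most 10 in all, crops included, and the job is handed in when it is done.

```bash
mkdir -p pics; ls
python3 - <<'E'
from station import env,viewer
import cv2,numpy as np
a=viewer.camera("scene");b=viewer.camera("side")
cv2.imwrite("pics/a.png",a);cv2.imwrite("pics/b.png",b)
np.set_printoptions(precision=4,suppress=True)
for n in("scene","side","wrist"):print(n,viewer.camera_params(n))
print(env.read_state()["time_s"])
E
```

```text
pics
scene {'fx': 433.766386868187, 'fy': 433.766386868187, 'cx': 257.3087672520437, 'cy': 190.04665833888285, 'pose': array([[ -0.9126,   0.2157,  -0.3473, 207.8949],
       [ -0.4086,  -0.5112,   0.7562, 661.9075],
       [ -0.0144,   0.832 ,   0.5546, 597.2322],
       [  0.    ,   0.    ,   0.    ,   1.    ]])}
side {'fx': 386.1708619896043, 'fy': 386.1708619896043, 'cx': 253.21061313950247, 'cy': 190.65418327283106, 'pose': array([[ -0.9784,   0.0685,  -0.1949, 358.2088],
       [ -0.2063,  -0.3687,   0.9064, 862.1157],
       [ -0.0097,   0.927 ,   0.3749, 434.7353],
       [  0.    ,   0.    ,   0.    ,   1.    ]])}
wrist {'fx': 294.5340917564338, 'fy': 294.5340917564338, 'cx': 252.16348998041596, 'cy': 192.09582307406808, 'tool_from_camera': array([[  0.0003,   0.9558,   0.2941,  80.9873],
       [  1.    ,  -0.0003,  -0.0002,   1.3627],
       [ -0.0001,   0.2941,  -0.9558, -81.7938],
       [  0.    ,   0.    ,   0.    ,   1.    ]])}
0.1
```

View pics/a.png

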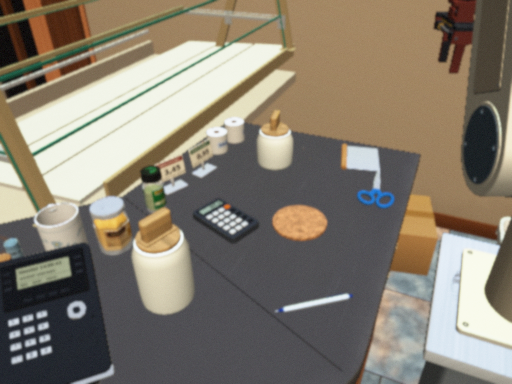

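View pics/b.png

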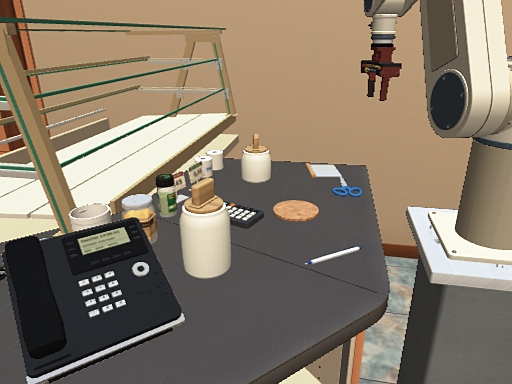

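Scene image: the short jar is the far one (disc about (275,130), bar top (275,114)), the tall jar is near at (163,250), and the mat is at (300,222). Side image: short jar disc about (256,151), bar top (256,137), and mat (296,210).

```bash
cat > h.py <<'E'
from station import env,viewer,set_gripper,workorder
import cv2,numpy as np
from scipy.spatial.transform import Rotation as R
np.set_printoptions(precision=3,suppress=True)
def at_z(P,pose,u,v,z):
    d=pose[:3,:3]@np.array([(u-P['cx'])/P['fx'],-(v-P['cy'])/P['fy'],-1.])
    o=pose[:3,3]; return o+d*(z-o[2])/d[2]
def fixed(n,u,v,z):
    P=viewer.camera_params(n); return at_z(P,P['pose'],u,v,z)
def toolpose(s):
    T=np.eye(4);T[:3,:3]=R.from_quat(s['orientation']).as_matrix();T[:3,3]=s['tool_pos'];return T
def wrist(u,v,z,T):
    P=viewer.camera_params('wrist'); return at_z(P,T@P['tool_from_camera'],u,v,z)
E
python3 - <<'E'
from h import *
for n,u,v,z in[("scene",300,222,8),("side",296,210.5,8),("scene",275,131,100),("side",256,151,100),("scene",276,113,145),("side",255,136,145),("scene",275,165,0),("side",257,179,0),("scene",158,225,185),("side",203,184,185),("scene",165,300,0),("side",207,265,0)]:
    print(n,z,fixed(n,u,v,z))
print(R.from_quat(env.read_state()['orientation']).as_matrix())
E
python3 -c "
import cv2
a=cv2.imread('pics/a.png')[95:185,225:325];b=cv2.imread('pics/b.png')[120:200,206:306]
cv2.imwrite('pics/c.png',cv2.resize(cv2.vconcat([a,b]),None,fx=3.5,fy=3.5,interpolation=2))"
```

```text
scene 8 [438.488 -62.275   8.   ]
side 8 [441.744 -54.895   8.   ]
scene 100 [ 589.786 -285.854  100.   ]
side 100 [ 591.32  -269.434  100.   ]
scene 145 [ 592.225 -297.633  145.   ]
side 145 [ 595.989 -278.506  145.   ]
scene 0 [ 587.701 -282.906    0.   ]
side 0 [ 592.896 -289.883    0.   ]
scene 185 [567.123 247.632 185.   ]
side 185 [583.932 243.516 185.   ]
scene 0 [589.235 239.204   0.   ]
side 0 [593.412 223.862   0.   ]
[[ 0.937  0.35  -0.   ]
 [ 0.35  -0.937  0.001]
 [ 0.    -0.001 -1.   ]]
```

View pics/c.png

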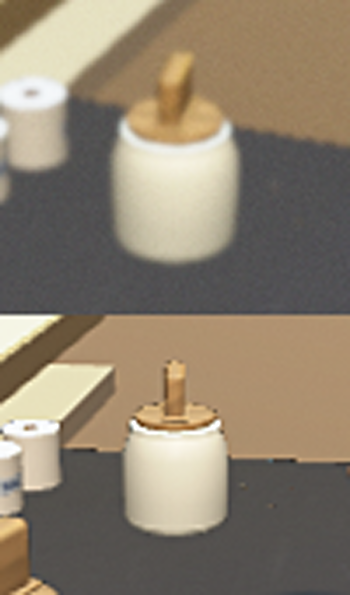

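The crop shows the far jar clearly: disc centre is scene (276,129), side (256,151). The bar runs almost along y, seen end-on from the side camera. Next I'll check the display frame clearance and look from above.

Run:
```python
from h import *
def tri(p,q):
    A=[];b=[]
    for n,(u,v) in(("scene",p),("side",q)):
        o=viewer.camera_params(n)['pose'][:3,3];d=fixed(n,u,v,0)-o;d/=np.linalg.norm(d)
        M=np.eye(3)-np.outer(d,d);A.append(M);b.append(M@o)
    return np.linalg.lstsq(np.vstack(A),np.hstack(b),rcond=None)[0]
print("post foot",tri((291,45),(236,113)),"slab corner",tri((296,73),(239,138)),"roll",tri((234,120),(216,153)))
for sgn in(1,-1):
    M=np.array([[0,sgn,0],[sgn,0,0],[0,0,-1.]])
    print(sgn,env.ik([592,-283,260],R.from_matrix(M).as_quat()),env.ik([440,-60,220],R.from_matrix(M).as_quat()))
M=np.array([[0,1,0],[1,0,0],[0,0,-1.]])
env.reach([592,-283,330],R.from_matrix(M).as_quat())
s=env.read_state();T=toolpose(s);cv2.imwrite("pics/w1.png",viewer.camera("wrist"));np.save("T1.npy",T);print(T,s['time_s'],s['qpos'])
```

```text
post foot [  938.168 -1357.102     8.972] slab corner [  966.736 -1527.478  -186.272] roll [ 765.267 -398.929   49.733]
1 [-0.464  0.515  1.587 -0.     1.039 -0.464] [-0.162  0.292  2.08  -0.     0.77  -0.162]
-1 None None
[[   0.002    1.      -0.     591.436]
 [   1.      -0.002   -0.    -283.969]
 [  -0.      -0.      -1.     329.934]
 [   0.       0.       0.       1.   ]] 1.85 [-0.466  0.442  1.533 -0.     1.167 -0.464]
```

View pics/w1.png

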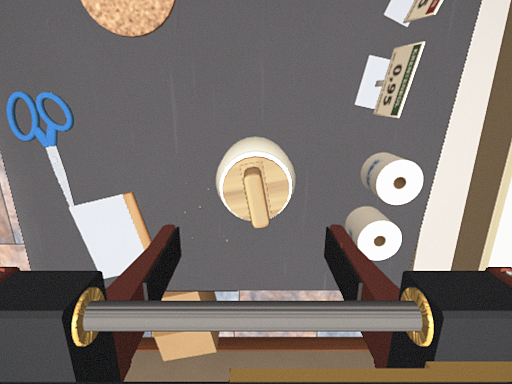

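The wrist view shows the jar at (255,180), with the bar running from (252,170) to (260,225), slightly turned; the rolls and price tags are off to the right. I'll zoom in for edges.

```bash
python3 -c "
import cv2
a=cv2.imread('pics/w1.png')[130:240,205:305];cv2.imwrite('pics/w1c.png',cv2.resize(a,None,fx=5,fy=5,interpolation=2))"
```

```text
(no output)
```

View pics/w1c.png

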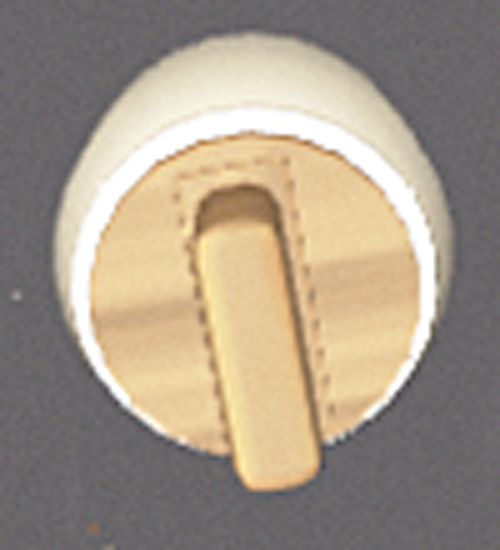

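Run:
```python
from h import *
T=np.load("T1.npy")
f=lambda x,y,z:wrist(205+x/5,130+y/5,z,T)
a=f(236,220,145);b=f(280,484,145)
print(a,b,(a+b)/2,np.linalg.norm(a-b),np.degrees(np.arctan2(-(a-b)[0],(a-b)[1])))
print("width",f(204,340,145),f(298,340,145))
l,r,t,bo=f(90,300,103),f(420,280,103),f(250,132,103),f(262,462,103)
print(l,r,t,bo,"disc c",(l[0]+r[0])/2,(t[1]+bo[1])/2)
m=[wrist(80,1,8,T),wrist(175,1,8,T)];print(m)
```

```text
[ 591.92  -268.755  145.   ] [ 600.503 -322.094  145.   ] [ 596.212 -295.425  145.   ] 54.024630846019605 9.14164407328979
width [ 585.787 -292.249  145.   ] [ 603.713 -292.276  145.   ]
[ 559.948 -296.874  103.   ] [ 632.021 -292.428  103.   ] [ 594.914 -259.829  103.   ] [ 597.745 -335.255  103.   ] disc c 595.9847066445757 -297.5422851073389
[array([386.456, -89.351,   8.   ]), array([499.967, -89.492,   8.   ])]
```

The sizes agree (bar 54×18, disc 72–75), so the jar is at (596,-296) with yaw 9°. Next: grip and do the left lean.

```bash
cat >> h.py <<'E'
C=np.array([596.2,-296.,0.]);YAW=np.radians(9.1)
J=R.from_euler('z',YAW); T0=R.from_matrix([[0,1,0],[1,0,0],[0,0,-1]])
Z0=187.
def lean(deg,up=0.):
    "TCP pose with stopper leaned deg to jar +y about that disc edge, raised by up"
    piv=np.array([0,37*np.sign(deg),95.]);r=R.from_euler('x',-deg,degrees=True)
    p=piv+r.apply(np.array([0,0,Z0])-piv)+[0,0,up]
    return C+J.apply(p),(J*r*T0).as_quat()
def go(deg,up,rate=30):
    p,q=lean(deg,up);env.move_l(p,q,rate=rate)
def rep(t=""):
    s=env.read_state();print(t,round(s['time_s'],2),'F',s['force'],'M',s['wrist_torque'],'w',round(s['width'],1),'g',round(s['grip_force'],1),'z',s['tool_pos'])
E
python3 - <<'E'
from h import *
for d in(12,-12,0):p,q=lean(d,3);print(env.ik(p,q) is not None)
p,q=lean(0);env.reach(p+[0,0,60],q)
print(env.move_l(p,q,rate=60,f_stop=15));rep()
set_gripper(10);rep("grip")
for d in(3,6,9,12):go(d,d/8);rep(d)
env.hold(.3)
s=env.read_state();np.save("T2.npy",toolpose(s))
cv2.imwrite("pics/l1.png",np.hstack([cv2.resize(viewer.camera("side")[80:200,180:330],None,fx=2.6,fy=2.6),cv2.resize(viewer.camera("wrist")[80:300,130:400],None,fx=1.42,fy=1.42)[:312]]))
E
```

```text
True
True
True
False
 3.48 F [-0.541  1.047  0.121] M [-0.069 -0.121  0.035] w 87.5 g 0.0 z [ 596.426 -296.129  187.437]
grip 4.57 F [1.773 0.91  0.004] M [ 0.131 -0.345 -0.286] w 17.5 g 30.0 z [ 596.463 -295.909  187.099]
3 4.89 F [ 2.605  0.738 -2.338] M [ 0.195 -0.5    0.008] w 18.0 g 30.0 z [ 595.738 -290.917  189.212]
6 5.22 F [ 2.135  2.592 -2.148] M [ 0.521 -0.381  0.053] w 18.1 g 30.0 z [ 594.634 -286.116  191.108]
9 5.54 F [ 0.178  2.076 -1.908] M [ 0.547 -0.147  0.013] w 18.1 g 30.0 z [ 593.529 -281.313  192.635]
12 5.87 F [-1.744  0.654 -0.489] M [ 0.356  0.161 -0.011] w 17.6 g 30.0 z [ 592.706 -276.634  194.363]
```

View pics/l1.png

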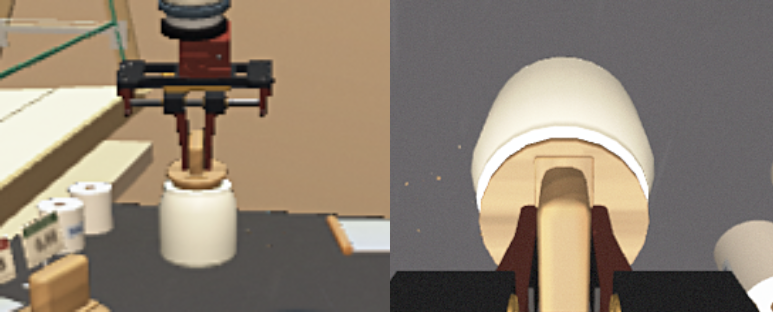

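The stopper has clearly leaned left with the gripper: the disc tilts and its left edge sits on the rim, at low force. Now the right lean.

Run:
```python
from h import *
for d,u in((8,1.8),(4,2),(0.01,2),(-4,2.2),(-8,2.5),(-11.5,2.5)):go(d,u);rep(d)
env.hold(.4)
cv2.imwrite("pics/r1.png",np.hstack([cv2.resize(viewer.camera("side")[80:200,180:330],None,fx=2.6,fy=2.6),cv2.resize(viewer.camera("wrist")[80:300,130:400],None,fx=1.42,fy=1.42)[:312]]))
```

```text
8 6.64 F [-3.328  2.109  5.059] M [ 0.616  0.64  -0.048] w 17.9 g 30.0 z [ 594.309 -283.561  193.669]
4 7.02 F [-2.126  0.952  5.741] M [ 0.24   0.427 -0.015] w 17.9 g 30.0 z [ 595.757 -290.551  192.288]
0.01 7.4 F [-1.103 -0.569  5.642] M [-0.004  0.359  0.125] w 18.1 g 30.0 z [ 597.09  -297.361  190.304]
-4 7.78 F [ 1.122 -2.737  1.909] M [-0.507 -0.233  0.064] w 17.9 g 30.0 z [ 597.988 -303.431  192.125]
-8 8.17 F [ 1.7   -2.667  0.977] M [-0.526 -0.419 -0.054] w 17.9 g 30.0 z [ 598.589 -309.137  193.836]
-11.5 8.52 F [ 0.451 -2.052 -0.384] M [-0.46  -0.119  0.159] w 18.1 g 30.0 z [ 598.95  -314.652  194.927]
```

View pics/r1.png

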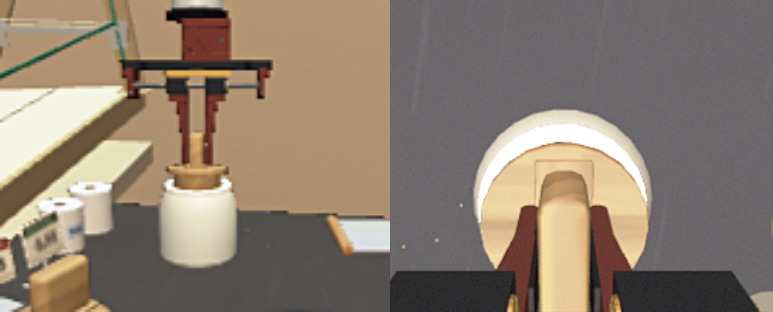

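Leaned right now: the back-left edge is raised and the foot is still in the neck. Right it, lift it out and look at the mat on the way.

Run:
```python
from h import *
for d,u in((-6,5),(-.01,8)):go(d,u);rep(d)
p,q=lean(0)
env.move_l(p+[0,0,45],q,rate=40);rep("out")
env.move_l(p+[0,0,110],q,rate=100)
env.move_l([510,-165,297],q,rate=120);env.hold(.3);rep()
s=env.read_state();np.save("T3.npy",toolpose(s));cv2.imwrite("pics/m1.png",viewer.camera("wrist"))
```

```text
-6 9.47 F [-1.76   0.959  2.592] M [-0.105  0.276  0.042] w 17.9 g 30.0 z [ 597.794 -305.37   195.795]
-0.01 9.95 F [-0.133  4.924  0.394] M [ 0.988 -0.107  0.035] w 17.9 g 30.0 z [ 596.114 -295.347  194.573]
out 11.03 F [-0.118 -0.266 -0.968] M [-0.061 -0.073  0.034] w 17.5 g 30.0 z [ 596.052 -295.907  231.729]
 13.58 F [-0.329 -0.087 -1.701] M [-0.039 -0.092 -0.055] w 17.8 g 30.0 z [ 510.077 -165.203  296.901]
```

View pics/m1.png

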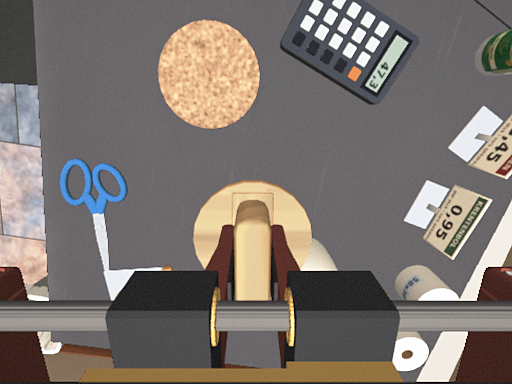

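The stopper is held square in the fingers. The mat's outline spans columns 158–260 and rows 19–128.

Run:
```python
from h import *
T=np.load("T3.npy");w=lambda u,v:wrist(u,v,8,T)
l,r,t,b=w(158,74),w(260,74),w(209,19.5),w(211,128.5);print(l,r,t,b,(l+r)/2,(t+b)/2,np.linalg.norm(l-r),np.linalg.norm(t-b))
P=viewer.camera_params('wrist');Ti=np.linalg.inv(P['tool_from_camera'])
for n,x,y,z in(("disc far edge",37,0,84),("L",0,-37,84),("bar end top",28,0,42),("bar end bottom",28,0,84)):
    c=Ti@[x,y,z,1];print(n,P['cx']+P['fx']*c[0]/-c[2],P['cy']-P['fy']*c[1]/-c[2])
```

```text
[383.935 -73.629   8.   ] [501.969 -54.707   8.   ] [436.401  -7.879   8.   ] [ 452.63  -126.088    8.   ] [442.952 -64.168   8.   ] [444.516 -66.984   8.   ] 119.5408055616186 119.31776372827214
disc far edge 251.85495573498474 178.4441849374178
L 191.95264107636066 236.49671193891214
bar end top 251.82263589901436 220.8684418064247
bar end bottom 251.85492700323988 193.23572970758573
```

Run:
```python
from h import *
q=(J*T0).as_quat();x,y=443.7,-65.5
env.move_l([x,y,200],q,rate=120);env.move_l([x,y,142],q,rate=60);env.hold(.3);rep()
print(env.move_l([x,y,125],q,rate=12,f_stop=5));rep("touch")
env.hold(.3);set_gripper(88);rep("open")
env.move_l([x,y,250],q,rate=80);env.hold(.5);rep()
cv2.imwrite("pics/e1.png",np.hstack([cv2.resize(viewer.camera("side")[120:240,220:370],None,fx=2.6,fy=2.6),cv2.resize(viewer.camera("wrist"),(400,300))[:300]][0:1]+[cv2.resize(viewer.camera("wrist"),(400,312))]))
```

```text
16.48 F [ 0.42  -0.069 -1.043] M [-0.02  -0.095 -0.02 ] w 17.9 g 30.0 z [443.798 -65.519 142.224]
True
touch 17.53 F [ 0.039 -0.631  5.607] M [ 0.067 -0.011  0.019] w 17.8 g 30.0 z [443.684 -65.526 128.299]
open 18.98 F [0.575 0.129 0.299] M [-0.059 -0.085 -0.021] w 88.0 g 0.0 z [443.253 -65.436 127.918]
 21.16 F [-0.163  0.671 -0.192] M [-0.073 -0.091  0.016] w 87.8 g 0.0 z [443.722 -65.496 249.986]
```

View pics/e1.png

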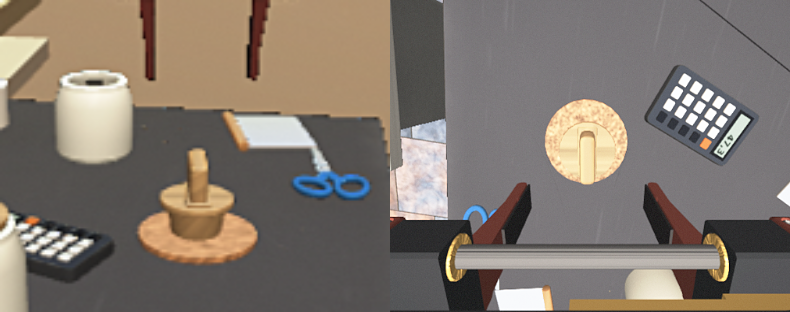

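The stopper stands upright in the middle of the mat, the jar is open and the gripper is clear.

```bash
python3 -c "
from station import workorder
print(workorder.sign_off())"
```

```text
the job is handed in; nothing more can be done
None
```

I rocked the short jar's stopper left and then right, lifted it out and stood it upright in the middle of the cork mat. The job was handed in at about 21 s of the 48 s limit, with the tall jar untouched; sign-off returned no verdict.

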